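Key the lens chuck into the job tray and present the reference ball over the scanner

TASK

Stand the tabbed lens chuck in the job tray's empty rectangular pocket, flat on the pocket floor with its tab in the notch of the end wall, and let go of it. Then pick the tray up by its central handle, keeping it level enough that the loose steel ball never leaves its round pocket, and finish while still holding the tray: level and still, with the ball pocket centred over the round window of the low white scanner and the tray's underside about 4 cm above the window. Do not touch the scanner, and leave the jar, the screwdriver and the lens ring where they are.

Things in the scene. Friction and masses are not known exactly. Their poses are not given: they have to be found in the camera images.
- tray: Loose aluminium tray, 84 (x) by 190 mm (y), 0.3 kg, flat at random yaw. Origin: centre of the underside, z up. Plate 4 mm thick, edge lip to 9 mm up. In the middle a handle: an 8 mm web with a grey grip bar on top, 16 mm thick (x), 50 mm long (y), 46 to 76 mm above the underside; pinch it across x. Ball pocket at the +y end, chuck pocket at the -y end.
- tray_handle (a point): Centre of the grip bar, 61 mm above the tray's underside; axes as the tray's.
- ball_pocket (a point): Tray frame (0, 58, 16) mm: the ball's centre when centred in the round pocket, a ring of 15 mm inner and 19 mm outer radius, 4 mm high above the plate. The ball can roll about 6 mm any way in it; it climbs out if the tray tips by about 45 degrees or is jerked sharply.
- chuck_pocket (a point): Tray frame (0, -58, 4) mm: centre of the floor of the rectangular pocket, inside 32 mm (tray x) by 42 mm (tray y), walls 4 mm thick and 7 mm high above that floor. The wall at its tray -y end (away from the handle) has an 18 mm wide notch in its middle, down to the floor, for the chuck's tab.
- ball_center (a point): Centre of the loose steel ball, 24 mm in diameter, 0.056 kg, which starts in the tray's round pocket.
- chuck: Grey plastic lens chuck, 0.05 kg, 42 mm tall, standing at any yaw. Origin: centre of its underside, z up. Foot 34 (x) by 24 (y) by 8 mm high; from its +x end sticks a tab 10 mm wide, 8 mm high, to 29 mm from the origin. On it a grip rib 26 (x) by 12 mm thick (y), 8 to 42 mm up, central; pinch it across y. Seated: origin on chuck_pocket, its +x along the tray's -y.
- chuck_tab (a point): Middle of the tip of the chuck's tab, chuck frame (29, 0, 4) mm.
- scanner_window (a point): Centre of the round black window (radius 25 mm, metal surround) on the flat top of the lens scanner, 51 mm above the table. The scanner is fixed: a white box 160 mm (x) by 150 mm (y) by 50 mm high, window in the middle of its top; the axes are the scanner's.
- jar: Bystander: closed jar, 48 mm across, 60 mm tall, upright; origin at its underside.
- screwdriver: Bystander: screwdriver 150 mm long lying on the table, along its x.
- lens_ring: Bystander: aluminium ring, 60 mm across, 12 mm high, lying flat; origin at its underside.

How it is judged:
On the way, in this order (a step that is already met when the one before it is completed fails the run):
1. the chuck is seated in its pocket, tab in the notch, let go, with the tray still on the table (x of chuck in the frame of tray between -0.006 and 0.006 m and y of chuck in the frame of tray between -0.065 and -0.051 m and z of chuck in the frame of tray below 0.0065 m and y of chuck_tab in the frame of tray below -0.076 m and angle between the z axis of chuck and the z axis of tray, either way round below 0.12 rad and contact force between chuck and the fingers below 0.05 N and height (world z) of tray below 0.008 m), for 0.2 s.
2. the tray is off the table in the fingers, ball and chuck in their pockets (height (world z) of tray above 0.03 m and contact force between tray and the fingers above 1 N and distance between ball_center and ball_pocket below 0.014 m and x of chuck in the frame of tray between -0.006 and 0.006 m and y of chuck in the frame of tray between -0.065 and -0.051 m and z of chuck in the frame of tray below 0.0065 m and y of chuck_tab in the frame of tray below -0.076 m and angle between the z axis of chuck and the z axis of tray, either way round below 0.12 rad), for 0.2 s.
At the end, for the whole second after the job is handed in: Tray in the fingers, tilt under 0.1 rad, still; ball pocket within 20 mm of the window centre from above, underside 18 to 65 mm above the window; ball within 14 mm of its place; chuck within 6 to 7 mm of its pocket centre, down to 2.5 mm, square to 0.12 rad, tab in the notch (contact force between tray and the fingers above 1 N and horizontal distance between ball_pocket and scanner_window below 0.02 m and z of tray in the frame of scanner_window between 0.018 and 0.065 m and angle between tray's own z axis and vertical below 0.1 rad and linear speed of tray below 0.03 m/s and angular speed of tray below 0.2 rad/s and distance between ball_center and ball_pocket below 0.014 m and x of chuck in the frame of tray between -0.006 and 0.006 m and y of chuck in the frame of tray between -0.065 and -0.051 m and z of chuck in the frame of tray below 0.0065 m and y of chuck_tab in the frame of tray below -0.076 m and angle between the z axis of chuck and the z axis of tray, either way round below 0.12 rad); the arm keeps its last pose, push and grip.
It fails at once if the ball leaves its pocket (distance between ball_center and ball_pocket above 0.014 m).
It fails at once if the scanner is touched (over 2 N) (contact force between scanner and anything else above 2 N).
It fails at once if a bystander is moved by more than 30 mm, or the jar or ring tipped (distance of any of jar, screwdriver, lens_ring from where it was at the start of the episode above 0.03 m or angle between any of jar, lens_ring's own z axis and vertical above 0.4 rad).
It also fails if it takes over 72 s, if anything falls off the work surface, if the arm or the gripper's body presses on something with over 40 N, if the wrist force passes 120 N, or if a joint passes its speed limit or range.

ROBOT

A 6-joint arm with a two-finger parallel gripper is mounted at the origin on the work surface. World frame = base frame: x ahead of the robot, y to its left, z up, the work surface at z = 0. Lengths are in m, angles in rad, forces in N, time in s.
With the tool pointing down it reaches from about 0.35 to 0.85 m from the base axis. Payload 8.1 kg.
Tool frame: the origin (TCP) lies midway between the tips of the shut fingers; the grasp point (between the pads) lies 19 mm behind it; z points along the fingers, y is the direction in which the jaws open and shut (so a half turn about z gives the same grasp; the last joint's range is limited). The gripper opens to 93 mm and grips with 3 to 60 N. Pads are 15 mm wide; open, the fingers measure 128 mm over their backs; the gripper's body (75 mm by 188 mm) begins 65 mm behind the grasp point.
Start: joints at [-1.425, 0.13, 1.488, -0, 1.523, -0.085], TCP at [0.137, -0.584, 0.219] pointing down, gripper open.
Joint ranges: [-2.96, 2.96], [-0.89, 2.26], [0.02, 2.5], [-1.34, 4.48], [0, 2.73], [-2.66, 2.66]. Speed limits (rad/s): [2.39, 2.39, 2.79, 3.14, 3.14, 3.14].

INTERFACE

Orientations are given as a rotation vector (axis times angle).
In Python, from workcell import r, imaging, job_done, masks_of gives the robot as it stands.
- The arm moves only by the tool apply_moves, never from a script. Its argument "motion" is a list of rows, each a list of 5 numbers: the shift along the world's x, y, z in cm, then the turn about the world's z in rad, then the opening in per cent of the stroke, from 0 (shut) to 100 (fully open). A call has 1 to 5 rows; each row is the pose to reach, as a shift and turn from the pose commanded when the call began; what a row does not reach only later rows make up. A row lasts 1/10 s, in which the tool goes at most 50 mm and 8.59 degrees, less where a joint would pass 70% of its speed; a pose out of reach is approached as far as the arm can. A call with a gripper value outside its range is refused whole. The fingers move at their own pace and stop on an object; "newtons" is the grip in N (left out, the last holds). Time passes only in rows, so rows that repeat a pose let the fingers close. It gives the time, the measured TCP pose, the force and the opening at its end, in the units of the state.
- r.get_obs(): the state, without advancing time (a new reading comes with each control period).
- imaging.read_camera(name): name is "side" or "top" or "wrist"; returns the picture (384x512x3 uint8, blue, green, red); there is no depth.
- imaging.calibration(name): a dict with "fovy" (degrees; the focal length in pixels is half the picture's height over the tangent of half this angle, whatever the lens; pixels are square), "cx", "cy" (the principal point, pixels), "world_from_camera" (4x4, takes a point from camera to world coordinates). Camera axes: x right, y down, z forward; pixel columns grow to the right and rows downward; lengths in m; the calibration is good to about 2 mm. A picture is of the moment at which its call begins: read the wrist's pose just before it. calibration takes no time and is no camera call; for the wrist camera it gives the pose at the moment of the call.
- job_done(): hands the job in, once; it reports no verdict.
Trained networks look in the newest picture that a camera, given by its name, has taken for a name from the list of things; names that differ only in an ending like _2 or _b are one class to them, and where a whole thing is asked for, a point or a joint stands for the part that bears it (a point fixed in the world has none). Each returns a list of dicts, best first, with "p" (0 to 1); they miss things now and then, are a little off and sometimes report something else, mostly with a low value. They report only what shows in the picture. A call takes as long as a camera call.
- masks_of(target, camera): "region" (384x512 bool, what is visible of it) and "rect" ([centre column, centre row, width, height] in pixels, round what is visible of it).
The state is a dict: "time": time; "joint_positions": joint angles; "joint_velocities": joint speeds; "tau": joint torques, N m; "eef_pos": TCP position; "eef_rot": TCP orientation; "force": force on the tool from outside, world axes, zero at the start; "ft_torque": the same for the moment, N m; "opening": opening from 0.0 (shut) to 1.0 (fully open).
Only numpy, scipy, OpenCV 4.12 (cv2) and the standard library are available. Lean on these libraries where they do the work, as an engineer would, in place of code of your own. Each camera call takes 0.05 s, during which the arm holds its last target. There are 200 camera calls.

## Working session

There is one attempt and no reset: what is moved stays moved. The work goes in short steps, Python scripts to look and compute and a tool call to move; the robot and the scene stay as the last step left them, time stands still between calls to the robot, and variables do not carry over. Pictures are saved under pics/ and viewed, about 8 in all and at most 12, crops included, and the job is handed in when it is done.

Besides the shell and the picture viewer there is one more tool, called after "Emit:" as a command line: name --pt "numbers of a row" for each row, then --argument value for the rest. apply_moves: Moves the arm, as the interface text tells. Its arguments: {"type":"object","properties":{"motion":{"type":"array"},"newtons":{"type":"number"}},"required":["motion"]}

```bash
mkdir -p pics; ls; cat > h.py <<'E'
import numpy as np, cv2
from workcell import r, imaging, job_done, masks_of
def cal(n):
    c=imaging.calibration(n); f=192/np.tan(np.radians(c["fovy"])/2); return f,c["cx"],c["cy"],np.array(c["world_from_camera"])
def ray(c,u,v):
    f,cx,cy,T=c; d=T[:3,:3]@np.array([(u-cx)/f,(v-cy)/f,1]); return T[:3,3],d
def at(c,u,v,z):
    o,d=ray(c,u,v); return o+d*(z-o[2])/d[2]
def proj(c,p):
    f,cx,cy,T=c; q=T[:3,:3].T@(np.asarray(p)-T[:3,3]); return np.array([cx+f*q[0]/q[2],cy+f*q[1]/q[2]])
def tri(c1,u1,c2,u2):
    o1,d1=ray(c1,*u1); o2,d2=ray(c2,*u2)
    s=np.linalg.lstsq(np.c_[d1,-d2],o2-o1,rcond=None)[0]; a=o1+s[0]*d1; b=o2+s[1]*d2
    return (a+b)/2, np.linalg.norm(a-b)
E
python3 - <<'E'
from h import *
np.set_printoptions(precision=4,suppress=True)
ims=[]
for n in ("top","side"):
    im=imaging.read_camera(n); ims.append(im); c=cal(n); print(n,c[:3]); print(c[3])
    cv2.imwrite(f"pics/{n}0.png",im)
    for t in ["tray","tray_handle","ball_center","chuck","scanner_window","jar","screwdriver","lens_ring"]:
        for m in masks_of(t,n)[:2]:
            print(t,round(m["p"],2),np.round(m["rect"],1), [np.round(x,1) for x in cv2.minAreaRect(np.argwhere(m["region"])[:,::-1].astype(np.float32))] if m["region"].any() else "")
print(r.get_obs())
E
```

```text
pics
top (np.float64(409.7226802013015), 255.18599512433937, 191.32716061447667)
[[ 0.0284 -0.9899  0.1387  0.4978]
 [-0.9995 -0.0261  0.0185 -0.0193]
 [-0.0147 -0.1392 -0.9902  0.9476]
 [ 0.      0.      0.      1.    ]]
tray 0.65 [131.2 250.9  86.3  82.7] [array([129.6, 250.4]), array([38.2, 87.1]), np.float64(47.4)]
tray_handle 0.97 [128.6 247.3  84.8  85.7] [array([129.7, 250.3]), array([37.4, 87. ]), np.float64(46.8)]
chuck 0.59 [241.8 223.2  14.6  24.2] [array([239. , 224.6]), array([19.4, 10.4]), np.float64(66.8)]
scanner_window 0.86 [375.6 230.2  76.5  75.5] [array([375.9, 231. ]), array([71.5, 74.9]), np.float64(4.6)]
jar 0.67 [269.3 131.8  19.8  20. ] [array([270.5, 130.5]), array([23., 17.]), np.float64(90.0)]
screwdriver 0.94 [145.8 155.3   7.7  61.8] [array([146.7, 155.5]), array([61.3, 11.3]), np.float64(86.4)]
lens_ring 0.72 [129.4 249.1  87.9  85.1] [array([129.8, 250.3]), array([38.1, 86.7]), np.float64(46.3)]
lens_ring 0.6 [352.4 153.2  27.   23.7] [array([352.5, 152.5]), array([23., 25.]), np.float64(90.0)]
side (np.float64(402.91510099357635), 256.23242895760825, 
[... 845 characters left out ...]
 np.float64(90.0)]
screwdriver 0.95 [148.4 248.9  57.1  22.4] [array([149.1, 249.8]), array([58.3, 11.3]), np.float64(21.0)]
lens_ring 0.75 [277.1 172.8  20.1  19.3] [array([277.5, 173.5]), array([11., 17.]), np.float64(90.0)]
{'time': 0.9, 'joint_positions': array([-1.4254,  0.1304,  1.4882, -0.    ,  1.523 , -0.0854]), 'joint_velocities': array([-0.0011, -0.0001,  0.0005, -0.0013, -0.0016,  0.0002]), 'tau': array([ -0.0007, -55.9759, -49.2062,   0.0768,   0.0226,  -0.    ]), 'eef_pos': array([ 0.1373, -0.5841,  0.2186]), 'eef_rot': array([ 3.1207,  0.3617, -0.    ]), 'force': array([-0.5526,  0.3516, -1.3528]), 'ft_torque': array([ 0.0084, -0.0321,  0.0096]), 'opening': 1.0003525173502743}
```

```bash
python3 -c "
import cv2,numpy as np
a=cv2.imread('pics/top0.png');b=cv2.imread('pics/side0.png')
cv2.imwrite('pics/both.png',cv2.resize(np.vstack([a,b]),(400,600),interpolation=cv2.INTER_AREA))"
```

```text
(no output)
```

View pics/top0.png

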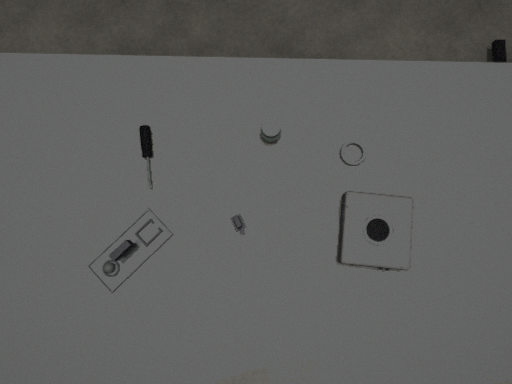

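View pics/side0.png

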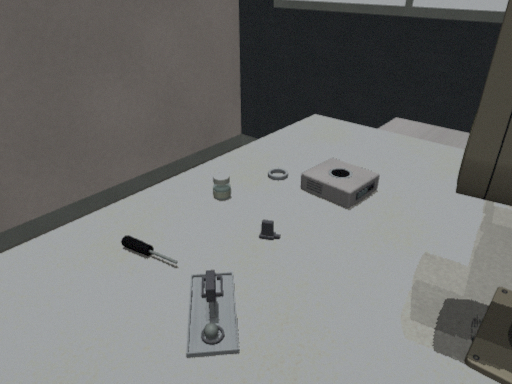

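The top view shows the tray at (130,250) with the ball at (111,268) and the empty pocket at (150,232). The chuck is at (238,222) with its tab pointing down to (242,233), and the scanner window is at (377,230). The side view agrees. The masks for "lens_ring" on the tray and "chuck" on the scanner are false hits.

```bash
python3 - <<'E'
from h import *
np.set_printoptions(precision=4,suppress=True)
t=cal("top"); s=cal("side")
print("chuck",at(t,238,222,.03),at(t,242,233,.004),at(s,268,238,.0), at(s,279,236,.004))
print("window",tri(t,(377.5,230),s,(340.5,173.3)))
print("ball",tri(t,(111,268),s,(211,330)))
print("handle",tri(t,(123,249),s,(211,287)), at(t,123.5,249,.061))
for p in [(150,209),(173,234),(112,292),(89,266)]: print("traycorner",at(t,*p,.009))
print("pocket",at(t,149.5,232.5,.008))
print("jar",at(t,270.5,130,.05),"ring",at(t,352,153,.01),"sd",at(t,146,126,.01),at(t,151,188,.01))
w=cal("wrist"); print(w[:3]);print(w[3])
E
```

```text
chuck [0.556  0.0344 0.03  ] [0.5327 0.0259 0.004 ] [0.5533 0.0399 0.    ] [0.5354 0.022  0.004 ]
window (array([ 0.5463, -0.2702,  0.0503]), np.float64(0.0014338912536558026))
ball (array([0.448 , 0.3204, 0.0135]), np.float64(0.00629100876655892))
handle (array([0.4895, 0.2802, 0.0561]), np.float64(0.0008753667128578428)) [0.4892 0.2772 0.061 ]
traycorner [0.5817 0.2399 0.009 ]
traycorner [0.5259 0.1834 0.009 ]
traycorner [0.3924 0.3136 0.009 ]
traycorner [0.4483 0.3704 0.009 ]
pocket [0.5278 0.2378 0.008 ]
jar [ 0.7643 -0.0331  0.05  ] ring [ 0.7254 -0.225   0.01  ] sd [0.7789 0.2618 0.01  ] [0.6306 0.2404 0.01  ]
(np.float64(343.72964571312906), 258.5915220435343, 189.76894021191444)
[[ 0.2282 -0.9322 -0.2811  0.2149]
 [-0.9736 -0.2188 -0.0648 -0.5656]
 [-0.0011  0.2885 -0.9575  0.3842]
 [ 0.      0.      0.      1.    ]]
```

The tray is at about (0.487,0.277) with yaw ≈ 45.7°. The chuck is at (0.555,0.037) with yaw ≈ -147°. Next I move over the chuck.

Emit:
apply_moves --pt "2.8 4.1 0 0.07 100" --pt "5.6 8.2 0 0.12 100" --pt "8.4 12.3 0 0.12 100" --pt "11.2 16.4 0 0.12 100" --pt "14 20.5 0 0.12 100"

```text
time: 1.4
eef_pos: [0.278, -0.3775, 0.2188]
eef_rot: [3.093, 0.547, 0.001]
force: [1.1, -0.3, 1.3]
opening: 1.0
```

Emit:
apply_moves --pt "2.8 4.1 0 0.07 100" --pt "5.6 8.2 0 0.12 100" --pt "8.4 12.3 0 0.12 100" --pt "11.2 16.4 0 0.12 100" --pt "14 20.5 0 0.12 100"

```text
time: 1.9
eef_pos: [0.4181, -0.1723, 0.2191]
eef_rot: [3.054, 0.732, 0.001]
force: [0.9, -0.3, -0.0]
opening: 0.996
```

Emit:
apply_moves --pt "2.8 4.1 0 0.07 100" --pt "5.6 8.2 -1 0.11 100" --pt "8.4 12.3 -3 0.11 100" --pt "11.2 16.4 -5 0.11 100" --pt "13.8 20.6 -5 0.11 100"

```text
time: 2.4
eef_pos: [0.5511, 0.0281, 0.1663]
eef_rot: [-3.009, -0.899, 0.005]
force: [0.1, -0.8, 0.8]
opening: 1.0
```

Emit:
apply_moves --pt "0 0 0 0 100" --pt "0 0 0 0 100"

```text
time: 2.6
eef_pos: [0.5517, 0.0273, 0.1684]
eef_rot: [-3.009, -0.903, 0.002]
force: [0.0, 0.7, 0.5]
opening: 1.0
```

```bash
python3 - <<'E'
from h import *
np.set_printoptions(precision=4,suppress=True)
c=cal("wrist"); im=imaging.read_camera("wrist"); cv2.imwrite("pics/w1.png",im); np.savez("w1.npz",T=c[3])
for m in masks_of("chuck","wrist")+masks_of("chuck_tab","wrist"): print(m["p"],np.round(m["rect"],1))
o=r.get_obs(); print(o["time"],o["eef_pos"],o["eef_rot"],o["joint_positions"]); print(c[3])
print("exp",proj(c,[.555,.037,0.042]),proj(c,[.534,.024,0.004]))
E
```

```text
0.74 [251.5 167.2  30.7  47.2]
0.83 [255.9 166.2  33.2  48. ]
2.75 [0.5516 0.0252 0.1694] [3.01   0.8977 0.0006] [-0.0469  0.029   1.6854 -0.0004  1.4266  0.9443]
[[ 0.5504 -0.7989 -0.2424  0.6184]
 [-0.8349 -0.5274 -0.1577  0.0717]
 [-0.0019  0.2891 -0.9573  0.3339]
 [ 0.      0.      0.      1.    ]]
exp [252.4155 172.118 ] [252.5622 186.9965]
```

View pics/w1.png

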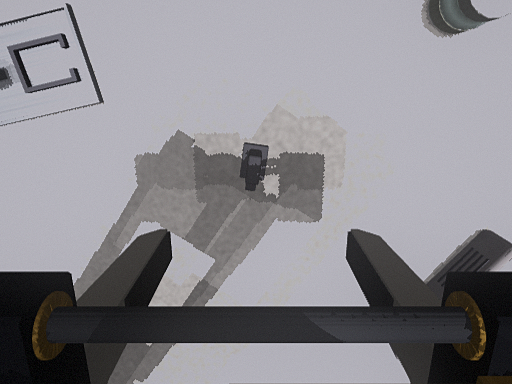

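The chuck is at (254,165) with its tab pointing down-left. The tray's pocket notch is at the top left. I'll enlarge the chuck and re-check the arm's pose for settling.

```bash
python3 - <<'E'
from h import *
np.set_printoptions(precision=4,suppress=True)
o=r.get_obs(); print(o["time"],o["eef_pos"],o["joint_velocities"])
im=cv2.imread("pics/w1.png")
a=cv2.resize(im[130:205,215:295],None,fx=7,fy=7,interpolation=cv2.INTER_CUBIC)
a=cv2.convertScaleAbs(a,alpha=1.6,beta=20)
for i in range(0,80,10): cv2.putText(a,str(215+i),(i*7,10),0,.35,(0,0,255)); cv2.line(a,(i*7,0),(i*7,525),(0,0,180),1)
for i in range(0,75,10): cv2.putText(a,str(130+i),(0,i*7+10),0,.35,(0,0,255)); cv2.line(a,(0,i*7),(560,i*7),(0,0,180),1)
cv2.imwrite("pics/w1c.png",a)
E
```

```text
2.75 [0.5516 0.0252 0.1694] [-0.0116 -0.009   0.0019  0.0015 -0.0008  0.0015]
```

View pics/w1c.png

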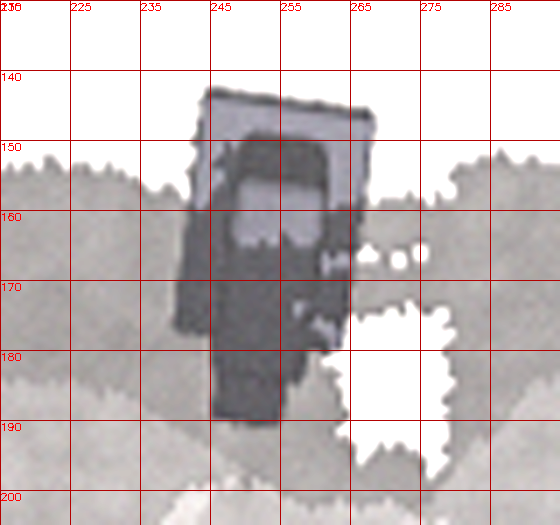

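```bash
python3 - <<'E'
from h import *
np.set_printoptions(precision=4,suppress=True)
T=np.load("w1.npz")["T"]; f,cx,cy,_=cal("wrist"); c=(f,cx,cy,T)
from scipy.optimize import least_squares
P=np.array([[-17,-12,8],[-17,12,8],[17,-12,8],[17,12,8],[29,0,6],[0,0,42]])/1000
px=np.array([[245,143],[268,146],[240.3,176],[263.5,179],[250.2,188.5],[253.5,160.5]])
# order: camera right = -y-ish; decide by fit
best=None
for sw in (0,1):
  Q=P.copy(); Q[:4,1]*=(-1)**sw
  def fun(x):
    a=x[2]; R=np.array([[np.cos(a),-np.sin(a),0],[np.sin(a),np.cos(a),0],[0,0,1]])
    return (np.array([proj(c,R@q+[x[0],x[1],x[3]]) for q in Q])-px).ravel()
  s=least_squares(fun,[.555,.037,-2.5,0]); print(sw,s.x,np.degrees(s.x[2]),s.cost); print(fun(s.x).reshape(-1,2))
o=r.get_obs(); a=o["eef_rot"]; print("tool x yaw",2*np.arctan2(a[1],a[0]))
E
```

```text
0 [ 0.5556  0.0365 -2.6955 -0.0172] -154.44191243592647 30.34479104438066
[[-0.5323 -1.3284]
 [ 0.211  -1.0654]
 [ 0.0494 -1.6596]
 [-0.0497 -1.5697]
 [ 0.2524 -2.0755]
 [ 0.0741  6.9182]]
1 [ 0.4902  0.0001 -2.7032 -0.3475] -154.88239915723133 860.5681866002068
[[ 15.9892  12.0636]
 [-18.9845   7.3401]
 [ 18.2248  -4.4577]
 [-16.7837  -9.1341]
 [  1.6203 -12.3299]
 [  0.0361   5.8202]]
tool x yaw 0.5796590826811892
```

```bash
python3 - <<'E'
from h import *
np.set_printoptions(precision=4,suppress=True)
T=np.load("w1.npz")["T"]; f,cx,cy,_=cal("wrist"); c=(f,cx,cy,T)
from scipy.optimize import least_squares
Q=np.array([[-17,-12,8],[-17,12,8],[17,-12,8],[17,12,8],[29,0,6]])/1000
px=np.array([[245,143],[268,146],[240.3,176],[263.5,179],[250.2,188.5]])
for fz in (0,1):
  def fun(x):
    a=x[2]; R=np.array([[np.cos(a),-np.sin(a),0],[np.sin(a),np.cos(a),0],[0,0,1]])
    return (np.array([proj(c,R@q+[x[0],x[1],x[3]*fz]) for q in Q])-px).ravel()
  s=least_squares(fun,[.555,.037,-2.5,0]); print(s.x,np.degrees(s.x[2]),s.cost); print(fun(s.x).reshape(-1,2))
a=s.x[2];R=np.array([[np.cos(a),-np.sin(a),0],[np.sin(a),np.cos(a),0],[0,0,1]])
for q in [[-13,-6,42],[-13,6,42],[13,6,42],[13,-6,42]]: print(proj(c,R@(np.array(q)/1000)+[s.x[0],s.x[1],0]))
E
```

```text
[ 0.5577  0.0375 -2.6979  0.    ] -154.57817097332565 2.246277082547049
[[-0.926  -0.9495]
 [ 1.0479 -0.4584]
 [-0.6241  0.3564]
 [ 0.4406  0.653 ]
 [ 0.0627  0.5331]]
[ 0.5551  0.036  -2.6979 -0.0131] -154.57952623893382 0.39564486076248917
[[-0.5547 -0.0266]
 [ 0.435   0.3252]
 [-0.0951 -0.0631]
 [ 0.0394  0.1091]
 [ 0.1831 -0.3578]]
[248.5032 157.1948]
[262.2774 159.0981]
[258.1127 187.6852]
[244.6698 185.8719]
```

Emit:
apply_moves --pt "0.2 0.4 -2 -0.07 100" --pt "0.5 1.0 -5 -0.136 100" --pt "0.5 1.2 -8 -0.136 100" --pt "0.5 1.2 -10 -0.136 100" --pt "0.5 1.2 -10 -0.136 100"

```text
time: 3.25
eef_pos: [0.5539, 0.037, 0.0661]
eef_rot: [-3.064, -0.69, 0.008]
force: [-0.9, -0.1, -0.3]
opening: 1.002
```

Emit:
apply_moves --pt "0 0 0 0 100" --pt "0 0 0 0 100" --pt "0 0 0 0 100"

```text
time: 3.55
eef_pos: [0.5581, 0.0379, 0.071]
eef_rot: [3.064, 0.692, 0.005]
force: [-0.1, 0.3, -0.1]
opening: 0.998
```

```bash
python3 - <<'E'
from h import *
np.set_printoptions(precision=4,suppress=True)
c=cal("wrist"); im=imaging.read_camera("wrist"); np.savez("w2.npz",T=c[3])
o=r.get_obs(); a=o["eef_rot"]; print(o["time"],o["eef_pos"],"tool x yaw",2*np.arctan2(a[1],a[0]),o["joint_velocities"])
p=o["eef_pos"]; print("tcp px",proj(c,p), "chuck",[proj(c,[.557,.037,z]) for z in (.008,.042)])
cv2.imwrite("pics/w2.png",im)
E
```

```text
3.6 [0.558  0.0381 0.0707] tool x yaw 0.4444408027674752 [ 0.0033  0.0066  0.0044  0.0004 -0.0017 -0.0003]
tcp px [259.3065 244.2374] chuck [array([259.9285, 207.0528]), array([260.1454, 225.6432])]
```

View pics/w2.png

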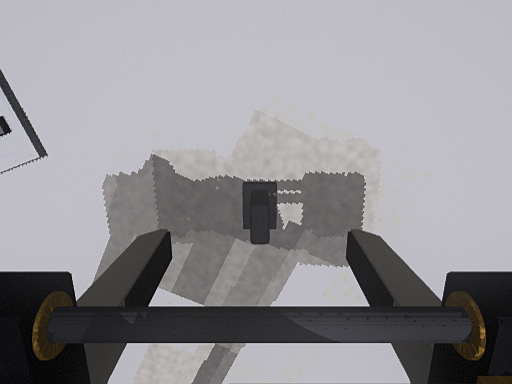

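The jaws straddle the chuck squarely. Its far foot edge is at row 182, its tab tip at row 243 and its centre column at 260. I'll check the chuck's position along its x from this view.

```bash
python3 - <<'E'
from h import *
np.set_printoptions(precision=4,suppress=True)
T=np.load("w2.npz")["T"]; f,cx,cy,_=cal("wrist"); c=(f,cx,cy,T)
x=np.array([np.cos(.444-np.pi),np.sin(.444-np.pi),0]); y=np.array([-x[1],x[0],0])
o=np.array([.557,.037,0])
for n,q in dict(farL=(-17,-12,8),farR=(-17,12,8),nearL=(17,-12,8),tab=(29,0,8),ribfar=(-13,0,42),ribnear=(13,0,42)).items(): print(n,proj(c,o+x*q[0]/1e3+y*q[1]/1e3+[0,0,q[2]/1e3]))
im=cv2.imread("pics/w2.png").mean(2); print(im[174:250:1,262].astype(int)); print(im[185,236:284].astype(int)); print(im[240,240:280].astype(int))
E
```

```text
farL [242.5796 183.8295]
farR [277.3174 183.818 ]
nearL [243.2223 229.3754]
tab [259.8962 244.6025]
ribfar [260.167  205.5038]
ribnear [260.1246 245.0824]
[176 178 177 175 185 120 101  82  50  47  53  61  58  57  59  55  49  49
  43  45  45  49  45  48  45  40  45  45  45  44  44  46  51  52  53  55
  48  52  52  50  49  56  48  47  51  53  53  50  50  50  51  49  49  52
  51  51  51  51  50  54  50  52  50  51  52  49  51  55  51  38  89 124
 127 125 125 121]
[101 100 103 107 107 107  73  57  58  59  59  56  57  59  62  59  56  59
  55  57  55  61  60  57  57  57  61  60  61  57  60  53  57  59  56  62
  58  58  63  56  45 106 107 106 107 102 103 104]
[136 108  94  92  94  91 121 121 102 102  54  44  51  48  51  54  49  52
  51  52  52  52  51  49  53  51  51  48  47  71 101 101  98  97  97  99
  96  97 102 101]
```

Emit:
apply_moves --pt "0 0 -2 0 100" --pt "0 0 -4 0 100" --pt "0 0 -5.5 0 100" --pt "0 0 -5.9 0 100" --pt "0 0 -5.9 0 100" --newtons 15

```text
time: 4.1
eef_pos: [0.5564, 0.0383, 0.0096]
eef_rot: [-3.064, -0.693, 0.002]
force: [-0.2, 0.6, -0.8]
opening: 1.0
```

Emit:
apply_moves --pt "0 0 0 0 60" --pt "0 0 0 0 30" --pt "0 0 0 0 0" --pt "0 0 0 0 0" --pt "0 0 0 0 0"

```text
time: 4.6
eef_pos: [0.557, 0.0383, 0.0103]
eef_rot: [3.064, 0.693, 0.001]
force: [-0.2, 0.2, -0.2]
opening: 0.621
```

Emit:
apply_moves --pt "0 0 0 0 0" --pt "0 0 0 0 0" --pt "0 0 0 0 0" --pt "0 0 0 0 0" --pt "0 0 0 0 0"

```text
time: 5.1
eef_pos: [0.5568, 0.0383, 0.01]
eef_rot: [3.064, 0.693, -0.0]
force: [0.8, -1.3, 0.2]
opening: 0.191
```

Emit:
apply_moves --pt "0 0 0 0 0" --pt "0 0 0 0 0" --pt "0 0 0 0 0" --pt "0 0 0 0 0"

```text
time: 5.5
eef_pos: [0.5568, 0.0383, 0.0099]
eef_rot: [3.064, 0.693, -0.0]
force: [-0.7, -0.4, -0.0]
opening: 0.125
```

Emit:
apply_moves --pt "0 0 1 0 0" --pt "0 0 3 0 0" --pt "0 0 6 0 0" --pt "0 0 9 0 0" --pt "0 0 9 0 0"

```text
time: 6.0
eef_pos: [0.5604, 0.0383, 0.1061]
eef_rot: [3.062, 0.693, 0.014]
force: [1.4, 0.4, 0.4]
opening: 0.132
```

Emit:
apply_moves --pt "0 1.5 1 0.149 0" --pt "0 3 2 0.298 0" --pt "-0.5 5 3 0.447 0" --pt "-1 7 4 0.596 0" --pt "-1.2 8.5 4 0.745 0"

```text
time: 6.5
eef_pos: [0.5451, 0.1245, 0.1415]
eef_rot: [2.596, 1.769, 0.003]
force: [-0.2, 0.4, -0.6]
opening: 0.128
```

Emit:
apply_moves --pt "-0.4 2 0 0.149 0" --pt "-0.8 4 0 0.298 0" --pt "-1.2 6 0 0.447 0" --pt "-1.6 8 0 0.596 0" --pt "-1.8 10 0 0.745 0"

```text
time: 7.0
eef_pos: [0.5261, 0.2241, 0.1397]
eef_rot: [-1.774, -2.592, 0.001]
force: [-0.9, 0.1, -0.3]
opening: 0.124
```

Emit:
apply_moves --pt "0 0.6 0 0.149 0" --pt "0 1.2 0 0.298 0" --pt "0 1.3 0 0.43 0" --pt "0 1.3 0 0.43 0" --pt "0 1.3 0 0.43 0"

```text
time: 7.5
eef_pos: [0.5266, 0.2362, 0.1397]
eef_rot: [-1.195, -2.905, 0.001]
force: [0.2, -0.0, -1.2]
opening: 0.131
```

```bash
python3 - <<'E'
from h import *
np.set_printoptions(precision=4,suppress=True)
c=cal("wrist"); im=imaging.read_camera("wrist"); np.savez("w3.npz",T=c[3])
o=r.get_obs(); a=o["eef_rot"]; print(o["time"],o["eef_pos"],"tool x yaw",2*np.arctan2(a[1],a[0]),o["joint_positions"])
cv2.imwrite("pics/w3.png",im)
y=np.array([-.716,.698,0]);x=np.array([.698,.716,0]);C=np.array([.487,.277,0])
for n,q in dict(c1=(-42,-95,9),c2=(42,-95,9),n1=(-9,-83,11),n2=(9,-83,11),p1=(-20,-83,11),p2=(20,-83,11),p3=(-20,-33,11),p4=(20,-33,11),ball=(0,58,16)).items(): print(n,proj(c,C+x*q[0]/1e3+y*q[1]/1e3+[0,0,q[2]/1e3]))
for m in masks_of("ball_center","wrist")[:1]: print(m["rect"])
E
python3 -c "
import cv2
a=cv2.imread('pics/w3.png'); cv2.imwrite('pics/w3b.png',cv2.resize(a,(800,600),interpolation=cv2.INTER_CUBIC))"
```

```text
7.55 [0.5266 0.2361 0.1398] tool x yaw -3.9223141068771943 [ 0.3327  0.1193  1.6458 -0.      1.3768 -0.4574]
c1 [215.6773 221.6167]
c2 [306.5028 220.9121]
n1 [251.1001 209.8631]
n2 [270.8955 209.7074]
p1 [239.0065 209.9583]
p2 [282.9964 209.6122]
p3 [237.5702 155.7196]
p4 [283.667  155.3332]
ball [259.8294  41.3545]
[267.4, 37.0, 31.7, 34.5]
```

View pics/w3b.png

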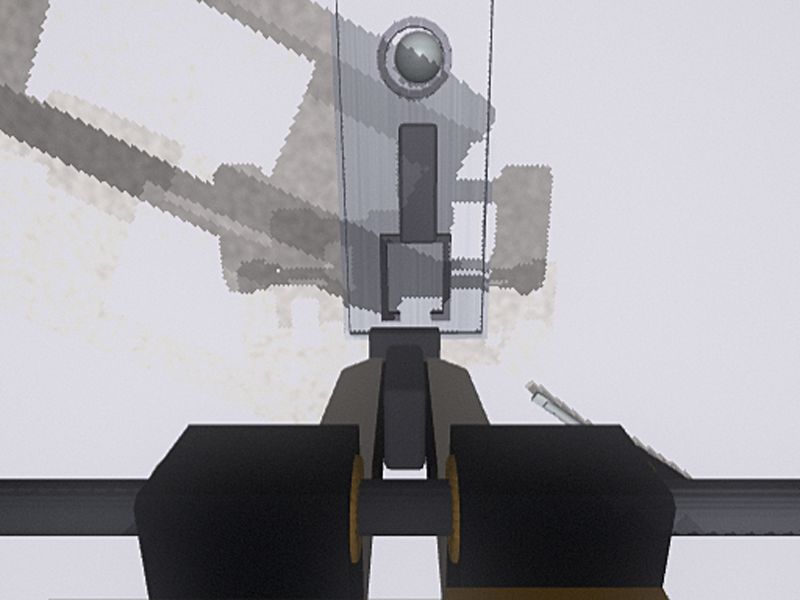

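The chuck hangs straight in the fingers, with its far foot edge at row 328. The pocket outline spans columns 381–450 and rows 234–320 with the notch facing the fingers, and the ball is in its ring at (418,55). Next I fit the tray pose.

```bash
cat > fit.py <<'E'
from h import *
from scipy.optimize import least_squares
np.set_printoptions(precision=4,suppress=True)
T=np.load("w3.npz")["T"]; f,cx,cy,_=cal("wrist"); c=(f,cx,cy,T)
Q=np.array([[-42,-95,9],[42,-95,9],[-20,-33,11],[20,-33,11],[-20,-83,11],[20,-83,11],[0,58,8],[-8,25,76],[8,25,76]])/1e3
px=np.array([[349,333],[485,333],[382,235],[450,235],[382,320],[449,320],[415,58],[398.5,124],[437.5,124]])*.64
def fun(x,Q=Q,px=px):
    a=x[2]; R=np.array([[np.cos(a),-np.sin(a),0],[np.sin(a),np.cos(a),0],[0,0,1]])
    return (np.array([proj(c,R@q+[x[0],x[1],x[3]]) for q in Q])-px).ravel()
for fz in (0,1):
  s=least_squares(lambda x:fun(x*[1,1,1,fz]),[.487,.277,.8,0],loss="soft_l1"); print(s.x,np.degrees(s.x[2])); print(fun(s.x*[1,1,1,fz]).reshape(-1,2).T)
  a=s.x[2]; print("pocket",s.x[:2]+.058*np.array([np.sin(a),-np.cos(a)]))
# chuck foot: fit in same frame
P=np.array([[-17,-12,8],[-17,12,8]])/1e3
px2=np.array([[370.5,328],[439.5,328]])*.64
o=r.get_obs(); z=o["eef_pos"][2]-.0099
for yaw in (2.361-np.pi,):
  s2=least_squares(lambda x:fun([x[0],x[1],yaw,z],P,px2),[.527,.236]); print("chuck",s2.x,fun([*s2.x,yaw,z],P,px2))
print(o["eef_pos"])
E
python3 fit.py
```

```text
[0.4871 0.2833 0.7982 0.    ] 45.735989355744366
[[-2.9175  1.2349 -1.7438  1.0315 -0.5323  0.7583 -0.1042 -0.0172  0.2361]
 [ 4.1216  3.4004  0.3713 -0.0242  0.657   0.3028 -0.3778 -1.1531 -1.386 ]]
pocket [0.5287 0.2428]
[ 0.4877  0.283   0.7992 -0.007 ] 45.788600814773474
[[-1.7822  0.4191 -1.1082  0.6125  0.098   0.4276 -0.08    0.3815 -0.1408]
 [ 2.0554  1.2711 -0.3349 -0.7629 -1.2081 -1.593   1.6476  0.1096 -0.1394]]
pocket [0.5293 0.2426]
chuck [0.5246 0.2382] [-1.1287  0.0325  1.1284  0.0137]
[0.5267 0.2361 0.1399]
```

Emit:
apply_moves --pt "0.3 0.3 -2 0.007 0" --pt "0.3 0.3 -5 0.007 0" --pt "0.3 0.3 -7.5 0.007 0" --pt "0.3 0.3 -8.5 0.007 0" --pt "0.3 0.3 -8.5 0.007 0"

```text
time: 8.1
eef_pos: [0.5284, 0.2386, 0.0532]
eef_rot: [-1.181, -2.908, 0.004]
force: [-0.1, -0.0, -0.1]
opening: 0.125
```

Emit:
apply_moves --pt "0 0 0 0 0" --pt "0 0 0 0 0" --pt "0 0 0 0 0"

```text
time: 8.4
eef_pos: [0.5309, 0.2397, 0.0567]
eef_rot: [1.179, 2.91, 0.003]
force: [-0.2, -0.3, -0.6]
opening: 0.129
```

```bash
python3 - <<'E'
from h import *
np.set_printoptions(precision=4,suppress=True)
c=cal("wrist"); im=imaging.read_camera("wrist"); np.savez("w4.npz",T=c[3])
o=r.get_obs(); a=o["eef_rot"]; print(o["time"],o["eef_pos"],"yaw",2*np.arctan2(a[1],a[0]))
cv2.imwrite("pics/w4.png",im)
im2=imaging.read_camera("side"); cv2.imwrite("pics/s4.png",im2)
A=cv2.resize(im[100:300,140:400],(780,600),interpolation=cv2.INTER_CUBIC); cv2.imwrite("pics/w4b.png",A)
E
```

```text
8.45 [0.5307 0.2396 0.0564] yaw 2.371624389373023
```

View pics/w4b.png

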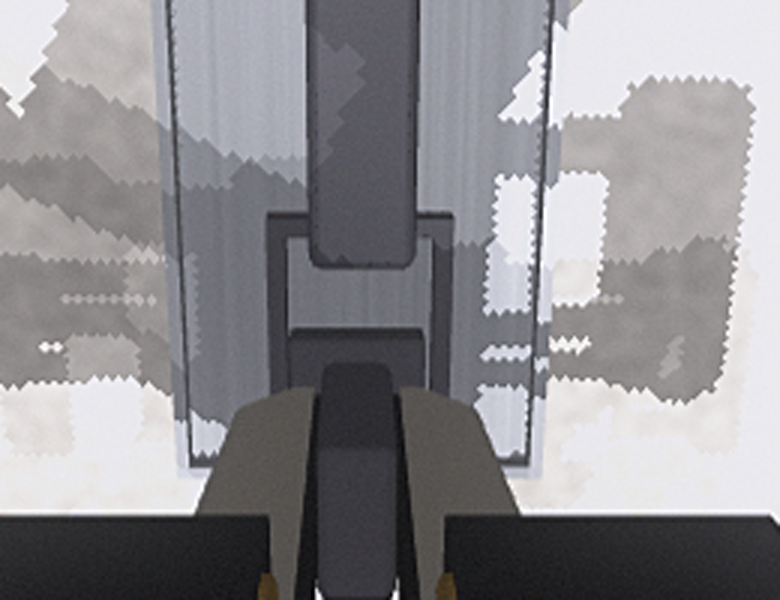

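```bash
python3 - <<'E'
from h import *
from scipy.optimize import least_squares
np.set_printoptions(precision=4,suppress=True)
T=np.load("w4.npz")["T"]; f,cx,cy,_=cal("wrist"); c=(f,cx,cy,T)
U=lambda l: np.array(l)/3+[140,100]
Q=np.array([[-42,-95,9],[42,-95,9],[-20,-33,11],[20,-33,11],[-20,-75,11],[20,-75,11]])[:4]/1e3
px=U([[189,467],[529,467],[267,212],[454,212]])
P=np.array([[-17,-12,8],[-17,12,8]])/1e3; px2=U([[289,330],[425,330]])
def fun(x,Q,px):
    a=x[2]; R=np.array([[np.cos(a),-np.sin(a),0],[np.sin(a),np.cos(a),0],[0,0,1]])
    return (np.array([proj(c,R@q+[x[0],x[1],x[3]]) for q in Q])-px).ravel()
s=least_squares(lambda x:fun([*x,0],Q,px),[.487,.277,.8]); print("tray",s.x,fun([*s.x,0],Q,px).reshape(-1,2).T)
a=s.x[2]; pk=s.x[:2]+.058*np.array([np.sin(a),-np.cos(a)]); print("pocket",pk)
z=.0564-.0099
s2=least_squares(lambda x:fun([*x,z],P,px2),[.527,.236,a-np.pi/2]); print("chuck",s2.x,"yaw want",a-np.pi/2, fun([*s2.x,z],P,px2))
d=pk-s2.x[:2]; print("shift world",d,"tray x,y",d@[np.cos(a),np.sin(a)],d@[-np.sin(a),np.cos(a)])
E
```

```text
tray [0.4858 0.2847 0.7976] [[-4.3689  4.4931 -0.6281  0.5228]
 [ 1.2475  1.4139 -0.9648 -0.8357]]
pocket [0.5273 0.2442]
chuck [ 0.529   0.2415 -0.7713] yaw want -0.7731509839639275 [-0.4956  0.0096  0.4959  0.0108]
shift world [-0.0017  0.0027] tray x,y 0.0007785004455751869 0.0030705811559192846
```

Emit:
apply_moves --pt "-0.1 0.2 -0.5 0 0" --pt "-0.1 0.2 -1.5 0 0" --pt "-0.1 0.2 -2.5 0 0" --pt "-0.1 0.2 -2.8 0 0" --pt "-0.1 0.2 -2.8 0 0"

```text
time: 9.0
eef_pos: [0.5277, 0.2409, 0.0255]
eef_rot: [-1.179, -2.91, 0.003]
force: [-0.3, 0.2, -0.9]
opening: 0.127
```

Emit:
apply_moves --pt "0 0 -0.4 0 0" --pt "0 0 -0.8 0 0" --pt "0 0 -1.1 0 0" --pt "0 0 -1.3 0 0" --pt "0 0 -1.3 0 0"

```text
time: 9.5
eef_pos: [0.5288, 0.2414, 0.014]
eef_rot: [1.18, 2.912, 0.0]
force: [-0.6, -0.0, -0.6]
opening: 0.127
```

```bash
python3 - <<'E'
from h import *
np.set_printoptions(precision=4,suppress=True)
c=cal("wrist"); im=imaging.read_camera("wrist"); np.savez("w5.npz",T=c[3])
o=r.get_obs(); a=o["eef_rot"]; print(o["time"],o["eef_pos"],"yaw",2*np.arctan2(a[1],a[0]),o["force"])
cv2.imwrite("pics/w5.png",im)
s=imaging.read_camera("side")
A=cv2.resize(im[120:300,150:370],(440,360),interpolation=cv2.INTER_CUBIC)
B=cv2.resize(s[250:340,170:260],(360,360),interpolation=cv2.INTER_CUBIC); cv2.imwrite("pics/w5b.png",np.hstack([A,B]))
E
```

```text
9.55 [0.5289 0.2414 0.014 ] yaw 2.371802624656219 [-0.2542  0.4159 -0.3803]
```

View pics/w5b.png

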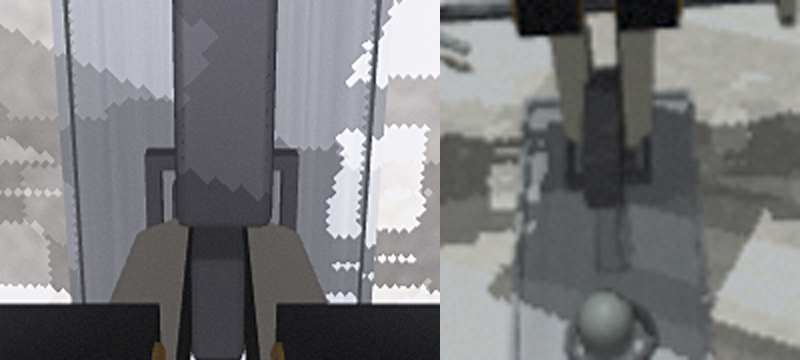

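The chuck sits between the pocket's side walls in both views, at floor height and with no contact force. I'm releasing it and lifting.

Emit:
apply_moves --pt "0 0 -0.1 0 0" --pt "0 0 -0.1 0 20" --pt "0 0 -0.1 0 40" --pt "0 0 -0.1 0 55" --pt "0 0 -0.1 0 55"

```text
time: 10.1
eef_pos: [0.5287, 0.2413, 0.0128]
eef_rot: [-1.18, -2.912, 0.0]
force: [0.2, -0.5, 1.4]
opening: 0.412
```

Emit:
apply_moves --pt "0 0 0 0 55" --pt "0 0 0 0 55" --pt "0 0 0 0 55" --pt "0 0 0 0 55" --pt "0 0 0 0 55"

```text
time: 10.6
eef_pos: [0.5288, 0.2413, 0.013]
eef_rot: [-1.18, -2.912, -0.0]
force: [0.6, -0.2, 0.5]
opening: 0.549
```

Emit:
apply_moves --pt "0 0 2 0 55" --pt "0 0 5 0 55" --pt "0 0 9 0 55" --pt "0 0 12 0 55" --pt "0 0 12 0 55"

```text
time: 11.1
eef_pos: [0.5322, 0.2426, 0.1391]
eef_rot: [1.177, 2.905, 0.01]
force: [1.1, 0.3, 0.1]
opening: 0.549
```

Emit:
apply_moves --pt "-2 2 0 0 55" --pt "-4 4 0 0 55" --pt "-4.1 4.1 0 0 55" --pt "-4.1 4.1 0 0 55" --pt "-4.1 4.1 0 0 55"

```text
time: 11.6
eef_pos: [0.4881, 0.2818, 0.1326]
eef_rot: [1.18, 2.912, -0.001]
force: [0.4, 0.4, 0.8]
opening: 0.552
```

```bash
python3 - <<'E'
from h import *
np.set_printoptions(precision=4,suppress=True)
c=cal("wrist"); im=imaging.read_camera("wrist"); np.savez("w6.npz",T=c[3])
o=r.get_obs(); a=o["eef_rot"]; print(o["time"],o["eef_pos"],"yaw",2*np.arctan2(a[1],a[0]),o["force"])
cv2.imwrite("pics/w6.png",im)
s=imaging.read_camera("side"); t=imaging.read_camera("top")
cv2.imwrite("pics/s6.png",s); cv2.imwrite("pics/t6.png",t)
A=cv2.resize(im,(512,384)); B=cv2.resize(s[260:356,176:248],(288,384),interpolation=cv2.INTER_CUBIC); cv2.imwrite("pics/w6b.png",np.hstack([A,B]))
E
```

```text
11.65 [0.4882 0.2817 0.1327] yaw 2.3712313811688386 [-0.0756 -0.5067  0.2965]
```

View pics/w6b.png

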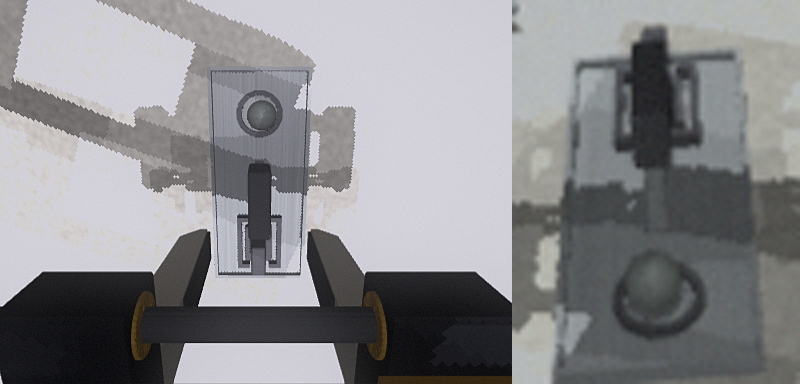

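The tray shows ball and chuck in place, and the handle is centred between the fingers. I'll zoom in on the pocket to verify the seating.

```bash
python3 - <<'E'
from h import *
im=cv2.imread("pics/w6.png"); A=cv2.resize(im[205:285,205:305],(700,560),interpolation=cv2.INTER_CUBIC); cv2.imwrite("pics/w6c.png",cv2.convertScaleAbs(A,alpha=1.3))
np.set_printoptions(precision=3,suppress=True)
T=np.load("w6.npz")["T"]; f,cx,cy,_=cal("wrist"); c=(f,cx,cy,T)
a=.799; C=np.array([.4875,.2835,0]); x=np.array([np.cos(a),np.sin(a),0]); y=np.array([-x[1],x[0],0])
for n,q in dict(footL=(-12,-41,12),footR=(12,-41,12),footnL=(-12,-75,12),footnR=(12,-75,12),tab=(0,-87,12),ribfar=(0,-45,46),ribnear=(0,-71,46),wallL=(-20,-33,11),wallR=(20,-33,11),nearL=(-20,-83,11)).items(): print(n,(proj(c,C+x*q[0]/1e3+y*q[1]/1e3+[0,0,q[2]/1e3])-[205,205])*7)
E
```

```text
footL [290.213 152.133]
footR [477.401 152.435]
footnL [292.45  390.544]
footnR [473.914 390.844]
tab [382.969 471.396]
ribfar [384.499 299.43 ]
ribnear [383.947 499.506]
wallL [227.276  90.867]
wallR [540.606  91.37 ]
nearL [233.332 440.654]
```

View pics/w6c.png

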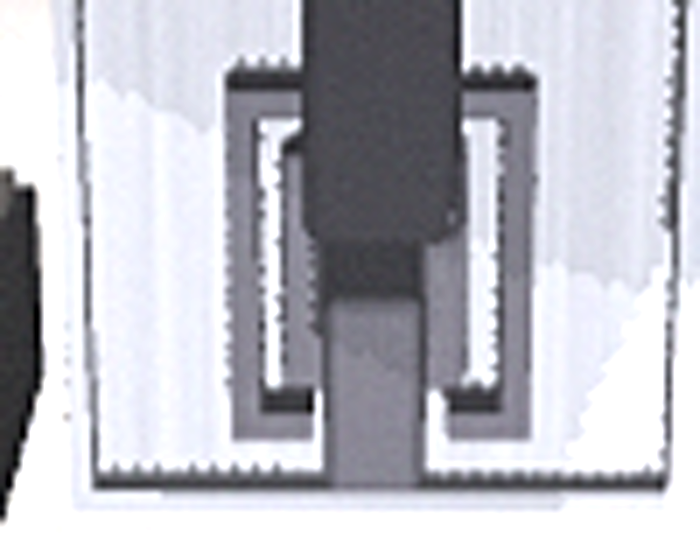

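The chuck is seated. The foot spans columns 285–467 inside walls at 255–508, the tab runs through the notch, and it sits about 1 mm off centre. Next I grasp the handle.

Emit:
apply_moves --pt "0 0.1 -3 0 45" --pt "0 0.2 -6 0 40" --pt "0 0.2 -8.2 0 35" --pt "0 0.2 -9.1 0 30" --pt "0 0.2 -9.1 0 24" --newtons 15

```text
time: 12.25
eef_pos: [0.4869, 0.2835, 0.0405]
eef_rot: [-1.18, -2.91, 0.003]
force: [0.2, 0.8, -0.7]
opening: 0.261
```

Emit:
apply_moves --pt "0 0 0 0 22" --pt "0 0 0 0 21" --pt "0 0 0 0 20" --pt "0 0 0 0 19" --pt "0 0 0 0 18"

```text
time: 12.75
eef_pos: [0.4878, 0.284, 0.0427]
eef_rot: [1.179, 2.911, -0.001]
force: [-3.4, -4.3, 4.4]
opening: 0.185
```

Emit:
apply_moves --pt "0 0 0 0 17" --pt "0 0 0 0 16" --pt "0 0 0 0 14" --pt "0 0 0 0 10" --pt "0 0 0 0 0"

```text
time: 13.25
eef_pos: [0.4878, 0.284, 0.0426]
eef_rot: [1.18, 2.912, -0.001]
force: [-3.3, -5.6, 4.5]
opening: 0.17
```

Emit:
apply_moves --pt "0 0 0 0 0" --pt "0 0 0 0 0" --pt "0 0 0 0 0" --pt "0 0 0 0 0" --newtons 40

```text
time: 13.65
eef_pos: [0.4878, 0.2841, 0.0426]
eef_rot: [1.18, 2.912, -0.001]
force: [-2.4, -4.7, 3.8]
opening: 0.173
```

Emit:
apply_moves --pt "0 0 0.2 0 0" --pt "0 0 0.5 0 0" --pt "0 0 1.0 0 0" --pt "0 0 1.7 0 0" --pt "0 0 2.5 0 0"

```text
time: 14.15
eef_pos: [0.4877, 0.2844, 0.0675]
eef_rot: [-1.18, -2.912, -0.0]
force: [0.1, -0.1, -4.2]
opening: 0.169
```

Emit:
apply_moves --pt "0 0 1 0 0" --pt "0 0 2.1 0 0" --pt "0 0 3.3 0 0" --pt "0 0 4.4 0 0" --pt "0 0 5.2 0 0"

```text
time: 14.65
eef_pos: [0.4883, 0.2846, 0.1207]
eef_rot: [1.179, 2.911, 0.002]
force: [0.4, -0.8, -4.4]
opening: 0.167
```

Emit:
apply_moves --pt "0 0 0.6 0 0" --pt "0 0 1 0 0" --pt "0 0 1.2 0 0" --pt "0 0 1.3 0 0" --pt "0 0 1.3 0 0"

```text
time: 15.15
eef_pos: [0.4876, 0.2842, 0.1316]
eef_rot: [-1.179, -2.911, 0.001]
force: [-0.1, 0.3, -4.5]
opening: 0.17
```

```bash
python3 - <<'E'
from h import *
np.set_printoptions(precision=4,suppress=True)
c=cal("wrist"); im=imaging.read_camera("wrist"); np.savez("w7.npz",T=c[3])
o=r.get_obs(); a=o["eef_rot"]; print(o["time"],o["eef_pos"],a,"yaw",2*np.arctan2(a[1],a[0]),o["force"],o["opening"])
cv2.imwrite("pics/w7.png",im)
s=imaging.read_camera("side");cv2.imwrite("pics/s7.png",s)
A=im; B=cv2.resize(s[200:340,150:255],(288,384),interpolation=cv2.INTER_CUBIC); cv2.imwrite("pics/w7b.png",np.hstack([A,B]))
m=masks_of("ball_center","side"); print(m[0]["rect"] if m else None)
# tray expected image positions if level
E
```

```text
15.2 [0.4875 0.2842 0.1315] [-1.1794 -2.9112  0.0009] yaw -3.911409469803017 [-0.3108 -0.895  -3.4748] 0.16681541445044512
[207.2, 288.4, 13.8, 13.9]
```

View pics/w7b.png

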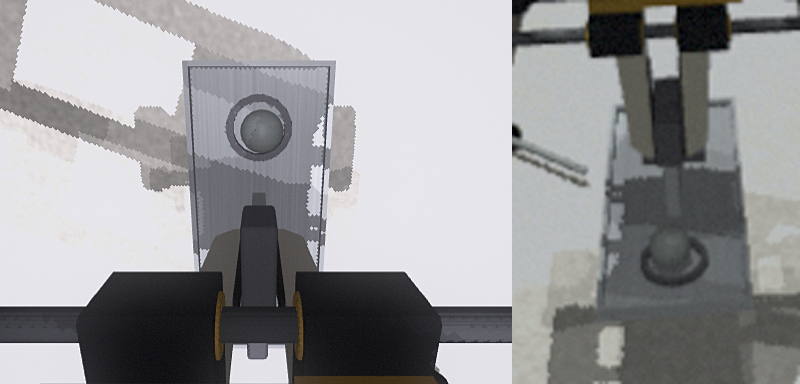

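The ball is in its ring, the tray is level in the grip, and the load is about 4 N. Now I carry it to the scanner gently.

Emit:
apply_moves --pt "0.05 -0.3 0.2 0 0" --pt "0.2 -1.1 0.6 0 0" --pt "0.4 -2.5 1.1 0 0" --pt "0.75 -4.5 1.6 0 0" --pt "1.2 -7 2 0 0"

```text
time: 15.8
eef_pos: [0.5001, 0.2132, 0.1529]
eef_rot: [1.178, 2.911, 0.001]
force: [1.3, -0.4, -4.8]
opening: 0.166
```

Emit:
apply_moves --pt "0.5 -2.8 0.3 0 0" --pt "1 -5.8 0.5 0 0" --pt "1.5 -8.8 0.5 0 0" --pt "2 -11.8 0.5 0 0" --pt "2.5 -14.8 0.5 0 0"

```text
time: 16.3
eef_pos: [0.5249, 0.0639, 0.1577]
eef_rot: [1.18, 2.91, 0.0]
force: [0.6, 0.4, -3.8]
opening: 0.166
```

Emit:
apply_moves --pt "0.5 -3 0 0 0" --pt "1 -6 0 0 0" --pt "1.5 -9 0 0 0" --pt "2 -12 0 0 0" --pt "2.5 -15 0 0 0"

```text
time: 16.8
eef_pos: [0.5495, -0.0862, 0.1577]
eef_rot: [1.18, 2.911, -0.0]
force: [-0.3, 0.2, -4.4]
opening: 0.175
```

Emit:
apply_moves --pt "0.5 -3 0 0 0" --pt "1 -6 0 0 0" --pt "1.5 -9 0 0 0" --pt "2 -12 0 0 0" --pt "2.5 -14.8 0 0 0"

```text
time: 17.3
eef_pos: [0.5742, -0.2344, 0.1576]
eef_rot: [1.181, 2.911, -0.001]
force: [0.5, -0.3, -3.4]
opening: 0.167
```

Emit:
apply_moves --pt "0.45 -2.5 0 0 0" --pt "0.8 -4.5 0 0 0" --pt "1.1 -6 0 0 0" --pt "1.25 -7 0 0 0" --pt "1.3 -7.5 0 0 0"

```text
time: 17.8
eef_pos: [0.5875, -0.3077, 0.1571]
eef_rot: [-1.181, -2.911, 0.0]
force: [0.2, 0.2, -3.8]
opening: 0.171
```

Emit:
apply_moves --pt "0 -0.3 0 0 0" --pt "0 -0.4 0 0 0" --pt "0 -0.4 0 0 0" --pt "0 -0.4 0 0 0" --pt "0 -0.4 0 0 0"

```text
time: 18.3
eef_pos: [0.5879, -0.3101, 0.157]
eef_rot: [1.179, 2.912, 0.0]
force: [-0.0, -0.1, -3.9]
opening: 0.171
```

```bash
python3 - <<'E'
from h import *
np.set_printoptions(precision=4,suppress=True)
o=r.get_obs(); a=o["eef_rot"]; print(o["time"],o["eef_pos"],a,o["force"],o["opening"])
c=cal("wrist"); im=imaging.read_camera("wrist"); np.savez("w8.npz",T=c[3]); cv2.imwrite("pics/w8.png",im)
s=imaging.read_camera("side");cv2.imwrite("pics/s8.png",s); t=imaging.read_camera("top"); cv2.imwrite("pics/t8.png",t)
S=cal("side");Tp=cal("top")
for n,q in (("side",S),("top",Tp)):
    m=masks_of("ball_center",n); print(n,m[0]["rect"],m[0]["p"] if m else None) if m else print(n,None)
b=o["eef_pos"]+[-.0416,.0404,-.0426+.016]; print("ball exp",b,"px side",proj(S,b),"top",proj(Tp,b),"wrist",proj(c,b))
m=masks_of("ball_center","wrist"); print(m[0]["rect"] if m else None)
B=cv2.resize(s[100:210,270:410],(400,314),interpolation=cv2.INTER_CUBIC);D=cv2.resize(t[170:290,310:460],(392,314),interpolation=cv2.INTER_CUBIC)
cv2.imwrite("pics/f8.png",np.vstack([np.hstack([B,D]),np.hstack([cv2.resize(im[60:],(392,248)),np.zeros((248,400,3),np.uint8)])]))
E
```

```text
18.3 [ 0.5879 -0.3101  0.157 ] [1.1786 2.9121 0.    ] [-0.0116 -0.1345 -3.9341] 0.1712713350116924
side [343.6, 145.6, 6.6, 6.9] 0.48
top [393.0, 227.2, 12.7, 10.7] 0.6
ball exp [ 0.5463 -0.2697  0.1304] px side [343.8419 146.1138] top [388.4163 227.8316] wrist [259.2419 129.793 ]
[249.8, 136.9, 43.1, 42.2]
```

View pics/f8.png

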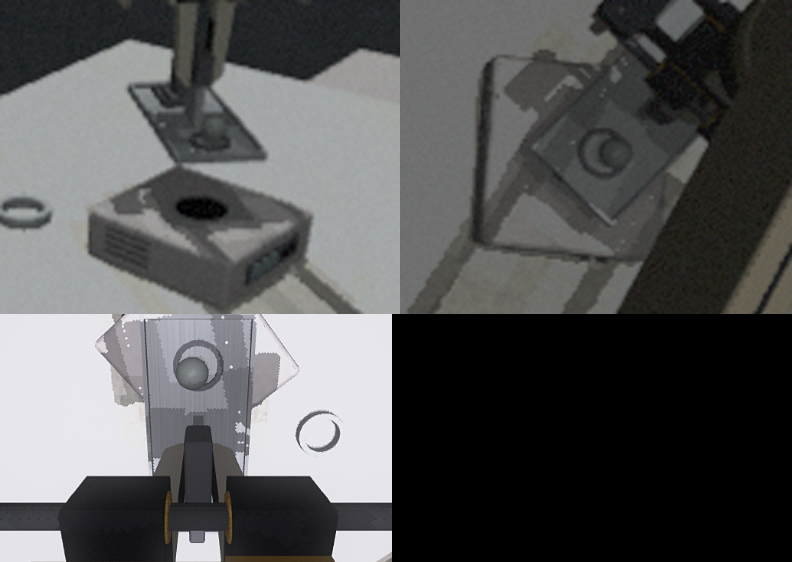

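The top view shows the ring centre at about (388,228), against an expected (388.4,227.8). The side view's window at (340.7,172.8) agrees with my estimate. Ball and tray are fine, so I lower to the final height.

Emit:
apply_moves --pt "0 0 -0.2 0 0" --pt "0 0 -0.7 0 0" --pt "0 0 -1.3 0 0" --pt "0 0 -1.8 0 0" --pt "0 0 -2.2 0 0"

```text
time: 19.1
eef_pos: [0.5874, -0.3105, 0.1339]
eef_rot: [-1.179, -2.911, -0.0]
force: [0.6, -0.6, -5.0]
opening: 0.166
```

Emit:
apply_moves --pt "0 0 -0.1 0 0" --pt "0 0 -0.1 0 0" --pt "0 0 -0.1 0 0" --pt "0 0 -0.1 0 0" --pt "0 0 -0.1 0 0"

```text
time: 19.6
eef_pos: [0.5879, -0.3108, 0.1343]
eef_rot: [1.179, 2.911, -0.0]
force: [-0.1, -0.6, -4.3]
opening: 0.168
```

Emit:
apply_moves --pt "0 0 0 0 0" --pt "0 0 0 0 0" --pt "0 0 0 0 0" --pt "0 0 0 0 0" --pt "0 0 0 0 0"

```text
time: 20.1
eef_pos: [0.5878, -0.3107, 0.134]
eef_rot: [-1.18, -2.912, -0.0]
force: [0.1, 0.4, -3.0]
opening: 0.174
```

```bash
python3 - <<'E'
from h import *
np.set_printoptions(precision=4,suppress=True)
o=r.get_obs(); print(o["time"],o["eef_pos"],o["eef_rot"],o["force"],o["opening"],abs(o["joint_velocities"]).max())
s=imaging.read_camera("side"); t=imaging.read_camera("top"); im=imaging.read_camera("wrist"); c=cal("wrist")
S=cal("side")
b=o["eef_pos"]+[-.0416,.0404,-.0426+.016]
for n in ("side","wrist","top"):
    m=masks_of("ball_center",n); print(n,proj(cal(n),b),m[0]["rect"] if m else None)
B=cv2.resize(s[90:220,260:420],(640,520),interpolation=cv2.INTER_CUBIC); cv2.imwrite("pics/f9.png",B)
E
```

```text
20.1 [ 0.5878 -0.3107  0.134 ] [-1.1796 -2.9117 -0.    ] [ 0.0812  0.3889 -3.0089] 0.17364440562670813 0.0008132381882764978
side [343.051  154.1223] [340.6, 182.2, 80.1, 47.5]
wrist [259.1289 129.7456] [250.9, 137.9, 42.6, 38.9]
top [385.1895 228.4866] [390.1, 229.0, 11.8, 12.8]
```

```bash
python3 -c "
from h import *
job_done()"
```

```text
the job is handed in; nothing more can be done
```

I seated the chuck in its pocket, then lifted the tray by its handle and carried it to the scanner. I handed the job in at about 20 s with the tray still held over the window.

**Chuck:** A close-up after release showed the foot between the walls and the tab through the notch, about 1 mm off centre. I saw no contact force while lowering it.

**Final pose:** The tool pointed straight down and was still. By calculation the ball pocket is within about 1 mm of the measured window centre, and the underside is about 40 mm above the window. The top view taken just before the final lowering agreed with this to within a pixel. I inferred the tray's tilt from the views and did not measure it directly.

**Ball:** It rests about 6 mm off the pocket centre, against its ring. That is within its normal roll and under the 14 mm limit, but suggests a very slight tilt.

**Checks that failed or disagreed:**
- The first top-view estimate of the pocket was about 5 mm off the wrist-camera one. I went with the wrist camera, and the seating confirmed it.
- On the last check the network's side-view ball detection was false, because it marked the scanner. The wrist and top detections agreed with the expected position, allowing for the ball's roll.
- I could not view the final side picture because the limit of 12 pictures had been reached.

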